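# Make up two hardness-test kits

### The arm

A 7-joint arm with a two-finger parallel gripper is mounted at the origin on the work surface. World frame = base frame: x ahead of the robot, y to its left, z up, the work surface at z = 0. Lengths are in m, angles in rad, forces in N, time in s.
With the tool pointing down it reaches from about 0.4 to 0.85 m from the base axis. Payload 4.5 kg.
Tool frame: the origin (TCP) lies between the finger pads; the fingertips stand 14 mm ahead of it and the grasp point (between the pads) lies 5 mm behind it; y points along the fingers, x is the direction in which the jaws open and shut, and the axes are right-handed (so a half turn about y gives the same grasp; the last joint's range is limited). The gripper opens to 88 mm and grips with 3 to 60 N. Pads are 18 mm wide; open, the fingers measure 123 mm over their backs; the gripper's body (75 mm by 187 mm) begins 45 mm behind the grasp point.
Start: joints at [-1.122, 0.689, -0.195, 1.565, 0.157, 0.902, -0.215], TCP at [0.252, 0.572, 0.253] pointing down, gripper open.
Joint ranges: [-3.01, 3.01], [-0.46, 2.08], [-1.47, 1.51], [0.13, 2.56], [-1, 4.14], [0.04, 2.09], [-2.66, 2.66]. Speed limits (rad/s): [2.57, 2.57, 3.14, 3.14, 3.14, 3.14, 3.14].

### API

Orientations are given as a rotation vector (axis times angle).
In Python, from cell import bot gives the robot as it stands. The module is installed in compiled form; this text tells all that it offers.
- The arm moves only by the tool send_rows, never from a script. Its argument "commands" is a list that holds one entry, the list of rows, each a list of 5 numbers: the shift along the world's x, y, z in cm, then the turn about the world's z in rad, then the finger opening in cm, from 0 to 8.81. In form: [[[tx, ty, tz, yaw, claw], ...]]. A call has 1 to 12 rows; each row is the pose to reach, as a shift and turn from the pose commanded when the call began; what a row does not reach only later rows make up. A row lasts 1/8 s, in which the tool goes at most 62.5 mm and 10.7 degrees, less where a joint would pass 70% of its speed; a pose out of reach is approached as far as the arm can. A call with a gripper value outside its range is refused whole. The fingers move at their own pace and stop on an object; "force" is the grip in N (left out, the last holds). Time passes only in rows, so rows that repeat a pose let the fingers close. It gives the time, the measured TCP pose, the force and the opening at its end, in the units of the state.
- bot.state(): the state, without advancing time (a new reading comes with each control period).
- bot.camera(name): name is "side" or "top" or "wrist"; returns the picture (384x512x3 uint8, red, green, blue); there is no depth.
- bot.camera_info(name): a dict with "fx", "fy", "cx", "cy" (pixels), "xyz" and "attitude" of the camera in the world. Camera axes: x right, y up, looking along -z (the intrinsics and any distortion apply to the point x, -y, -z); pixel columns grow to the right and rows downward; lengths in m; the calibration is good to about 2 mm. The wrist camera is an equidistant fisheye: a pixel r from the principal point sees the ray r / f radians off the axis. A picture is of the moment at which its call begins: read the wrist's pose just before it. camera_info takes no time and is no camera call; for the wrist camera it gives the pose at the moment of the call.
- bot.job_done(): hands the job in, once; it reports no verdict.
The state is a dict: "clock": time; "joint_pos": joint angles; "qvel": joint speeds; "joint_efforts": joint torques, N m; "tool_pos": TCP position; "tool_rot": TCP orientation; "contact_force": force on the tool from outside, world axes, zero at the start; "moment": the same for the moment, N m; "opening": finger opening in m.
Only numpy, scipy, OpenCV 4.12 (cv2) and the standard library are available. Lean on these libraries where they do the work, as an engineer would, in place of code of your own. Each camera call takes 0.05 s, during which the arm holds its last target. There are 200 camera calls.

### The job

Make up the two kits from the stock on the bench. Shaft kit, in the three-compartment tray: the V-block in the compartment at the handle end, the ring gauge in the middle, the large round test block in the compartment farthest from the handle; sheet kit, in the two-compartment tray: the spot anvil, pillar up, in the compartment at the handle end and the small round test block in the other. Each thing stands flat and upright on the floor of its compartment, and the square test block stays where it is.

Things in the scene. Friction and masses are not known exactly. Their poses are not given: they have to be found in the camera images.
- long_tray: Three-compartment kit tray of blue plastic, fixed to the bench, 78 x 226 x 11 mm, a row of 70 x 70 mm compartments. Floor 4 mm thick, walls 4 mm thick and 11 mm high. Low loop handle at one short end, 30 mm long. Origin: centre of the underside without handle; x across, y along it towards the handle, z up. Compartment centres at y = +74 mm (handle end), 0 (middle) and -74 mm.
- short_tray: Two-compartment kit tray of blue plastic, fixed to the bench, 78 x 152 x 11 mm, a row of 70 x 70 mm compartments. Floor 4 mm thick, walls 4 mm thick and 11 mm high. Low loop handle at one short end, 30 mm long. Origin: centre of the underside without handle; x across, y along it towards the handle, z up. Compartment centres at y = +37 mm (handle end) and -37 mm.
- v_block: Steel V-block, 40 mm (x) by 46 mm (y), 32 mm high, with a 90-degree V groove 28 mm wide and 14 mm deep in its top, running along y; the two sides at x = +-20 mm are plain and upright. About 0.4 kg. Loose. Origin: centre of its underside, z up.
- ring_gauge: Plain steel ring, 46 mm outside, 26 mm bore, 20 mm high, lying flat with its bore upright. About 0.18 kg. Loose. Origin: centre of its underside, z up.
- large_block: Large round hardness test block: a flat steel disc, 52 mm in diameter, 16 mm thick. About 0.26 kg. Loose. Origin: centre of its underside, z up.
- small_block: Small round hardness test block: a flat steel disc, 34 mm in diameter, 16 mm thick. About 0.12 kg. Loose. Origin: centre of its underside, z up.
- spot_anvil: Spot anvil: a steel foot disc 46 mm in diameter and 14 mm thick with a pillar 20 mm in diameter on it, top of the pillar 44 mm above the underside. About 0.25 kg. Loose. Origin: centre of its underside, z up.
- square_block: Square hardness test block, 46 x 46 mm, 16 mm thick, steel. Not wanted: to be left where it is. Loose. Origin: centre of its underside, z up.

How it is judged:
By the outcome, as a careful person would: the job done as asked, in the order asked, and still so for the second after the job is handed in, with the robot touching nothing.
It also fails if it takes over 115 s, if anything falls off the work surface, if the arm or the gripper's body presses on something with over 40 N, if the wrist force passes 120 N, or if a joint passes its speed limit or range.

## Working session

There is one attempt and no reset: what is moved stays moved. The work goes in short steps, Python scripts to look and compute and a tool call to move; the robot and the scene stay as the last step left them, time stands still between calls to the robot, and variables do not carry over. Pictures are saved under pics/ and viewed, about 12 in all and at most 16, crops included, and the job is handed in when it is done.

Besides the shell and the picture viewer there is one more tool, called after "Call:" as name(argument=value, ...) on one line, values as JSON. send_rows: Moves the arm, as the interface text tells. Its arguments: {"type":"object","properties":{"commands":{"type":"array"},"force":{"type":"number"}},"required":["commands"]}

```bash
mkdir -p pics; python3 - <<'E'
from cell import bot
import cv2
print(bot.state())
for n in ("top","side"):
    print(n,bot.camera_info(n)); cv2.imwrite(f"pics/{n}0.png",bot.camera(n)[:,:,::-1])
print(bot.camera_info("wrist"))
E
```

```text
{'clock': 0.0, 'joint_pos': array([-1.12223024,  0.68998059, -0.19450959,  1.5663738 ,  0.15731293,
        0.90247202, -0.21511278]), 'qvel': array([ 0.00153409, -0.00143005,  0.00031291, -0.00134126,  0.00201319,
       -0.00166245, -0.00157072]), 'joint_efforts': array([ 8.07381202e-04, -5.27561724e+01, -1.26636062e+00, -1.53420854e+01,
       -5.25656529e-02,  6.60338905e-03,  1.63702443e-04]), 'tool_pos': array([0.25166015, 0.57142218, 0.25190408]), 'tool_rot': array([-1.3784598 , -0.89749437,  0.89989267]), 'contact_force': array([ 0.35745477, -0.40271537, -0.93133265]), 'moment': array([ 0.05151329,  0.01704257, -0.01190318]), 'opening': 0.08818764986250348}
top {'fx': 389.63513380539206, 'fy': 389.63513380539206, 'cx': 253.33044998134753, 'cy': 192.57767521421948, 'xyz': array([ 0.32395285, -0.00559135,  1.03266834]), 'attitude': array([ 0.14084719, -0.15323882, -1.53760305])}
side {'fx': 409.70610389049364, 'fy': 409.70610389049364, 'cx': 249.57898068289546, 'cy': 187.96034250706296, 'xyz': array([0.02860797, 0.52723262, 0.54776573]), 'attitude': array([ 0.42290182, -1.09764633, -2.22098888])}
{'fx': 297.3186396354542, 'fy': 297.3186396354542, 'cx': 258.1191693919626, 'cy': 190.26993845791537, 'xyz': array([0.18135182, 0.6032367 , 0.38309932]), 'attitude': array([-0.27150539, -0.17603394,  1.14692916])}
```

View pics/top0.png

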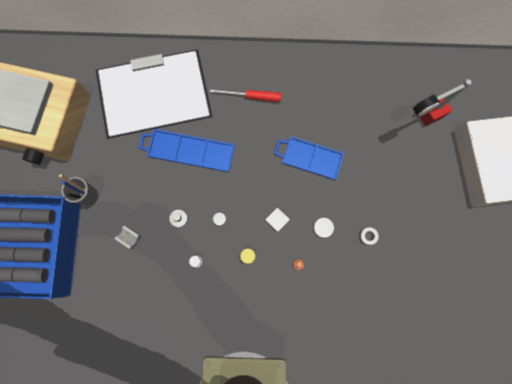

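View pics/side0.png

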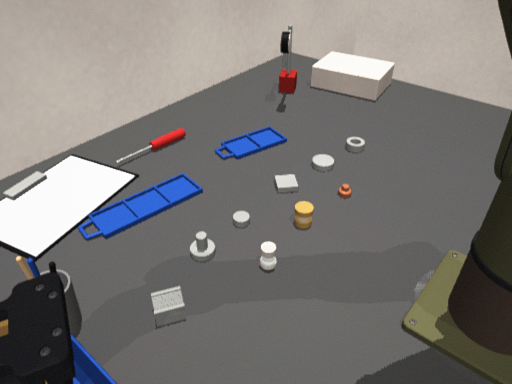

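```bash
cat > h.py <<'E'
import numpy as np, cv2
from cell import bot
from scipy.spatial.transform import Rotation as R
def ray(info,uv,fish=False):
    uv=np.atleast_2d(uv).astype(float)
    a=(uv-[info['cx'],info['cy']])/[info['fx'],info['fy']]
    if fish:
        r=np.linalg.norm(a,axis=1,keepdims=True); k=np.where(r>1e-9,np.sin(r)/np.maximum(r,1e-9),1)
        d=np.c_[a[:,0:1]*k,-a[:,1:]*k,-np.cos(r)]
    else: d=np.c_[a[:,0],-a[:,1],-np.ones(len(a))]
    return R.from_rotvec(info['attitude']).apply(d)
def onplane(info,uv,z,fish=False):
    d=ray(info,uv,fish); p=np.array(info['xyz'])
    return p+d*((z-p[2])/d[:,2])[:,None]
def proj(info,X,fish=False):
    c=R.from_rotvec(info['attitude']).inv().apply(np.atleast_2d(X)-info['xyz'])
    v=np.c_[c[:,0],-c[:,1]]; w=-c[:,2:]
    if fish:
        s=np.linalg.norm(v,axis=1,keepdims=True); v=v/np.maximum(s,1e-9)*np.arctan2(s,w)
    else: v=v/w
    return v*[info['fx'],info['fy']]+[info['cx'],info['cy']]
def tool():
    s=bot.state(); return s, R.from_rotvec(s['tool_rot']).as_matrix()
E
python3 - <<'E'
from h import *
s,M=tool(); print(M.round(3))
E
```

```text
[[ 0.403 -0.001 -0.915]
 [ 0.915 -0.002  0.403]
 [-0.002 -1.    -0.   ]]
```

```bash
python3 - <<'E'
from h import *
im=cv2.imread('pics/top0.png'); info=bot.camera_info('top')
hsv=cv2.cvtColor(im,cv2.COLOR_BGR2HSV)
b=cv2.inRange(hsv,(100,120,60),(130,255,255))
for c in cv2.findContours(b,cv2.RETR_EXTERNAL,cv2.CHAIN_APPROX_NONE)[0]:
    if cv2.contourArea(c)<300: continue
    P=onplane(info,c[:,0],.011)[:,:2]
    x,y,w,h=cv2.boundingRect(c)
    if x<100: continue
    m=np.zeros_like(b); cv2.drawContours(m,[c],-1,255,-1); m&=b
    m=cv2.morphologyEx(m,cv2.MORPH_OPEN,np.ones((9,9)))
    cc=max(cv2.findContours(m,cv2.RETR_EXTERNAL,cv2.CHAIN_APPROX_NONE)[0],key=cv2.contourArea)
    Q=onplane(info,cc[:,0],.011)[:,:2].astype(np.float32)*1000
    r=cv2.minAreaRect(Q); print('tray',r, 'with handle',cv2.minAreaRect((P*1000).astype(np.float32)), 'handle px side',x)
g=cv2.inRange(hsv,(0,0,110),(180,60,255)); g[:195]=0; g[250:]=0
for c in cv2.findContours(g,cv2.RETR_EXTERNAL,cv2.CHAIN_APPROX_NONE)[0]:
    if cv2.contourArea(c)<40: continue
    (u,v),(w,h),a=cv2.minAreaRect(c)
    out=[]
    for z in (.016,.02,.032):
        Q=(onplane(info,c[:,0],z)[:,:2]*1000).astype(np.float32); q=cv2.minAreaRect(Q); out.append((np.round(q[0],1),np.round(q[1],1),round(q[2],1)))
    print(round(u),round(v),out)
s=cv2.resize(im[130:280,90:400],None,fx=2.55,fy=2.55,interpolation=cv2.INTER_CUBIC); cv2.imwrite('pics/topcrop.png',s)
E
```

```text
tray ((620.5562744140625, -168.44874572753906), (155.004638671875, 80.31348419189453), 73.58181762695312) with handle ((624.3101196289062, -155.67727661132812), (181.654541015625, 80.47747802734375), 73.45262145996094) handle px side 274
tray ((631.8356323242188, 163.75021362304688), (227.5073699951172, 79.9569091796875), 80.63973999023438) with handle ((634.0234375, 177.02230834960938), (254.40977478027344, 79.95686340332031), 80.63980102539062) handle px side 139
370 236 [(array([ 412.4, -317.2]), array([46.7, 49.4]), 45.0), (array([ 412.1, -316. ]), array([46.5, 49.2]), 45.0), (array([ 411. , -312.3]), array([46. , 48.6]), 45.0)]
126 237 [(array([390.7, 315.2]), array([52.3, 45.4]), 58.1), (array([390.5, 313.9]), array([52.1, 45.3]), 58.1), (array([389.7, 310.1]), array([51.5, 44.7]), 58.1)]
324 227 [(array([ 431.3, -198.4]), array([52.4, 53.1]), 1.6), (array([ 430.9, -197.6]), array([52.2, 52.9]), 1.6), (array([ 429.6, -195.4]), array([51.6, 52.2]), 1.6)]
219 218 [(array([445.8,  77.1]), array([34.2, 36.8]), 1.6), (array([445.3,  76.7]), array([34.1, 36.7]), 1.6), (array([443.8,  75.8]), array([33.7, 36.2]), 1.6)]
178 218 [(array([444.1, 184.4]), array([47.4, 47.5]), 1.7), (array([443.6, 183.6]), array([47.2, 47.3]), 1.7), (array([442.2, 181.4]), array([46.6, 46.8]), 1.7)]
277 219 [(array([448.3, -75.7]), array([50. , 48.8]), 46.3), (array([447.8, -75.4]), array([49.8, 48.6]), 46.3), (array([446.3, -74.6]), array([49.2, 48. ]), 46.3)]
497 199 [(array([ 519.1, -661.9]), array([21.6, 75.6]), 1.7), (array([ 518.3, -659.4]), array([21.6, 75.3]), 1.7), (array([ 516. , -651.6]), array([21.3, 74.4]), 1.7)]
```

View pics/topcrop.png

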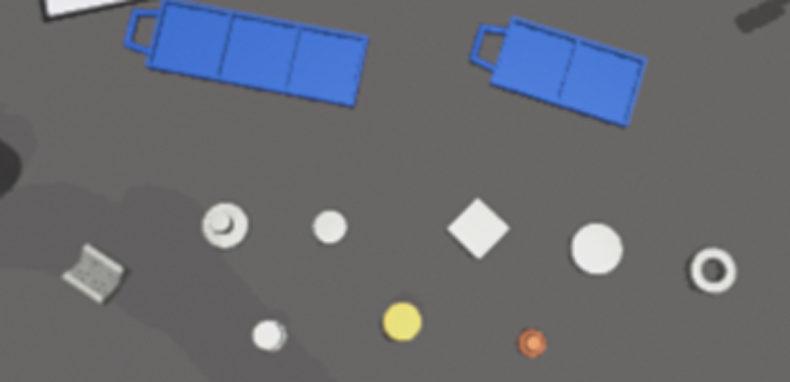

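Call:
send_rows(commands=[[[13.8,-26.1,0,-1.714,8.8],[13.8,-26.1,0,-1.714,8.8],[13.8,-26.1,0,-1.714,8.8],[13.8,-26.1,0,-1.714,8.8],[13.8,-26.1,-4,-1.714,8.8],[13.8,-26.1,-8,-1.714,8.8],[13.8,-26.1,-10,-1.714,8.8],[13.8,-26.1,-10,-1.714,8.8],[13.8,-26.1,-10,-1.714,8.8],[13.8,-26.1,-10,-1.714,8.8],[13.8,-26.1,-10,-1.714,8.8],[13.8,-26.1,-10,-1.714,8.8]]], force=25)

```text
clock: 1.6
tool_pos: [0.3899, 0.311, 0.1528]
tool_rot: [-1.526, 0.436, -0.436]
contact_force: [-0.0, -0.3, -0.3]
opening: 0.0878
```

```bash
python3 - <<'E'
from h import *
s,M=tool(); print(s['clock'],s['tool_pos'],M.round(3).tolist(),np.degrees(np.arctan2(M[1,0],M[0,0])))
i=bot.camera_info('wrist'); im=bot.camera('wrist')[:,:,::-1].copy(); cv2.imwrite('pics/w1.png',im); np.save('w1.npy',i,allow_pickle=True)
print(i['xyz'],proj(i,[[.39,.311,.032],s['tool_pos']],True))
E
```

```text
1.6 [0.38985483 0.31104692 0.15278429] [[0.849, -0.0, 0.528], [-0.528, 0.0, 0.849], [-0.0, -1.0, 0.0]] -31.868737568731607
[0.43185919 0.37732996 0.28391298] [[257.39203632 189.55319409]
 [256.65854496 260.1413046 ]]
```

View pics/w1.png

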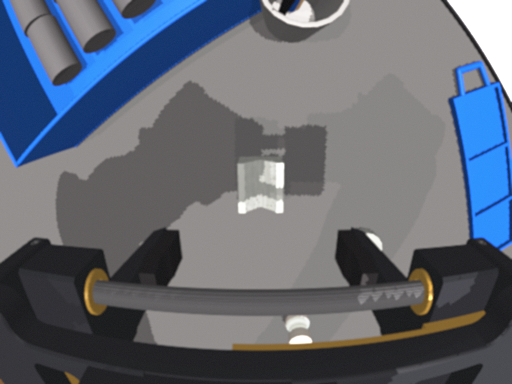

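```bash
python3 - <<'E'
from h import *
i=np.load('w1.npy',allow_pickle=True).item(); im=cv2.imread('pics/w1.png')
s,M=tool()
g=cv2.cvtColor(im,cv2.COLOR_BGR2GRAY)[140:225,225:300]
m=(g>165).astype(np.uint8)*255
m=cv2.morphologyEx(m,cv2.MORPH_CLOSE,np.ones((5,5)))
c=max(cv2.findContours(m,cv2.RETR_EXTERNAL,cv2.CHAIN_APPROX_NONE)[0],key=cv2.contourArea)[:,0]+[225,140]
P=onplane(i,c,.032,True)-s['tool_pos']
t=P@M[:,0]*1000; u=P@M[:,2]*1000
print(cv2.boundingRect(c),'jaw',t.min(),t.max(),'across',u.min(),u.max())
print(cv2.minAreaRect(np.c_[t,u].astype(np.float32)))
cv2.imwrite('pics/w1c.png',cv2.resize(im[130:230,210:320],None,fx=6,fy=6))
E
```

```text
(237, 161, 47, 53) jaw -18.341928951135756 23.495517225108163 across -22.399616978002026 25.897503951724172
((2.5745792388916016, 1.7495365142822266), (41.83680725097656, 48.29389190673828), 0.006272560451179743)
```

View pics/w1c.png

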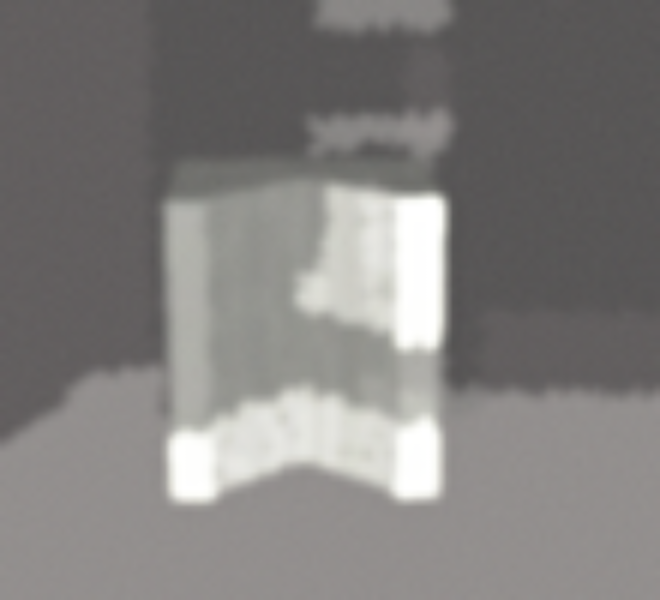

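Call:
send_rows(commands=[[[0.3,0,-4,0,8.8],[0.3,0,-8,0,8.8],[0.3,0,-11,0,8.8],[0.3,0,-12.5,0,8.8],[0.3,0,-12.9,0,8.8],[0.3,0,-12.9,0,8.8],[0.3,0,-12.9,0,3],[0.3,0,-12.9,0,3],[0.3,0,-12.9,0,3],[0.3,0,-12.9,0,3],[0.3,0,-12.9,0,3],[0.3,0,-12.9,0,3]]], force=30)

```text
clock: 3.15
tool_pos: [0.3927, 0.3111, 0.0238]
tool_rot: [-1.526, 0.437, -0.437]
contact_force: [-0.3, 0.1, 1.4]
opening: 0.0395
```

Call:
send_rows(commands=[[[0,0,-0.0,0,3],[0,0,4,0,3],[0,0,8,0,3],[4,-1,10,0.1,3],[9,-2.5,10,0.2,3],[14,-4,10,0.3,3],[19,-5.5,10,0.393,3],[23,-6.8,10,0.393,3],[25.1,-7.4,10,0.393,3],[25.1,-7.4,10,0.393,3],[25.1,-7.4,10,0.393,3]]])

```text
clock: 4.53
tool_pos: [0.6418, 0.2376, 0.1228]
tool_rot: [-1.567, 0.131, -0.126]
contact_force: [-0.8, 0.4, -2.6]
opening: 0.0396
```

```bash
python3 - <<'E'
from h import *
s,M=tool(); print(s['clock'],s['tool_pos'],s['opening'],s['contact_force'],np.degrees(np.arctan2(M[1,0],M[0,0])))
i=bot.camera_info('wrist'); im=bot.camera('wrist')[:,:,::-1].copy()
b=cv2.inRange(cv2.cvtColor(im,cv2.COLOR_BGR2HSV),(100,120,60),(130,255,255))
import math
o=np.array([.6318,.1638]); a=math.radians(80.64); Y=np.array([math.cos(a),math.sin(a)]); X=np.array([Y[1],-Y[0]])
for y in (74,0,-74):
    q=[np.r_[o+X*(sx*.035)+Y*(y+sy*35)/1000,.011] for sx,sy in ((1,1),(1,-1),(-1,-1),(-1,1))]
    cv2.polylines(im,[proj(i,q,True).round().astype(int)],True,(0,255,255),1)
cv2.imwrite('pics/w2.png',im)
E
```

```text
4.525 [0.64182913 0.23762002 0.12283263] 0.039618423912343624 [-0.84130036  0.41863636 -2.63946197] -9.401606689244094
```

View pics/w2.png

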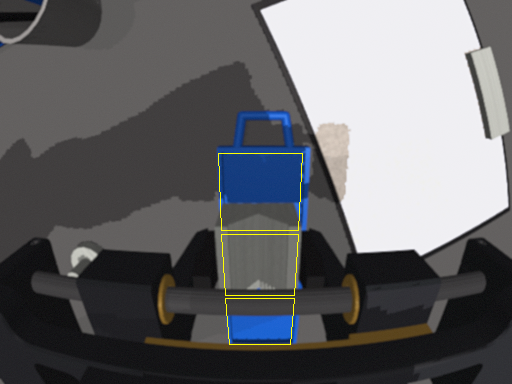

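Call:
send_rows(commands=[[[0.2,0,-3,0,3],[0.2,0,-6,0,3],[0.2,0,-8,0,3],[0.2,0,-9,0,3],[0.2,0,-9.2,0,3],[0.2,0,-9.3,0,3],[0.2,0,-9.3,0,3]]])

```text
clock: 5.45
tool_pos: [0.6465, 0.2372, 0.0316]
tool_rot: [-1.566, 0.128, -0.131]
contact_force: [-0.1, 0.3, -2.8]
opening: 0.0399
```

Call:
send_rows(commands=[[[-0.1,0,-0.2,0,3],[-0.1,0,-0.3,0,3],[-0.1,0,-0.3,0,3]]])

```text
clock: 5.82
tool_pos: [0.6448, 0.2371, 0.0279]
tool_rot: [-1.567, 0.13, -0.13]
contact_force: [-1.4, 0.2, -1.6]
opening: 0.0397
```

Call:
send_rows(commands=[[[0,0,0,0,7],[0,0,0,0,7],[0,0,0,0,7],[0,0,3,0,7],[0,0,8,0,7],[-2,-5,12,0,8.8],[-4,-10,12,0,8.8],[-6.5,-15.6,12,0,8.8],[-9,-21.5,12,0,8.8],[-11.5,-27.5,12,0,8.8],[-14,-33.5,12,0,8.8],[-16.5,-39.5,12,0,8.8]]])

```text
clock: 7.32
tool_pos: [0.4829, -0.1515, 0.1481]
tool_rot: [-1.567, 0.128, -0.131]
contact_force: [1.3, -1.0, 0.1]
opening: 0.0879
```

```bash
python3 - <<'E'
from h import *
s,M=tool(); print(s['clock'],s['tool_pos'],np.degrees(np.arctan2(M[1,0],M[0,0])))
cv2.imwrite('pics/top1.png',bot.camera('top')[:,:,::-1])
im=cv2.imread('pics/top1.png'); cv2.imwrite('pics/top1c.png',cv2.resize(im[120:280,80:400],None,fx=2.5,fy=2.5))
E
```

```text
7.325 [ 0.48293354 -0.1514688   0.14808249] -9.447140536958665
```

View pics/top1c.png

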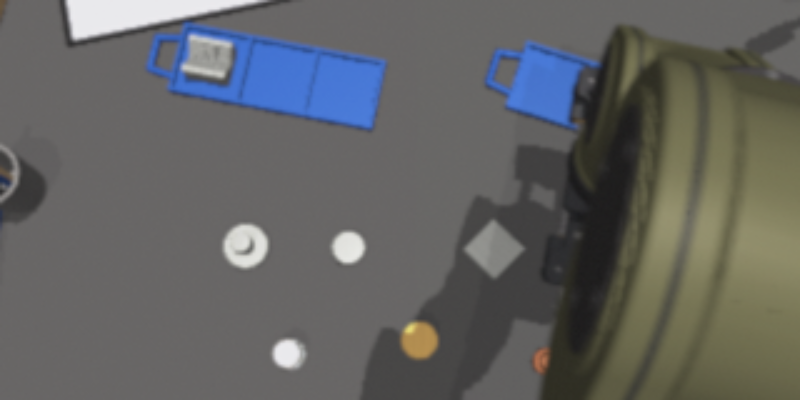

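Call:
send_rows(commands=[[[-2.5,-6,0,0,8.8],[-5,-12,0,0,8.8],[-6.5,-15.8,0,0,8.8],[-6.5,-15.8,0,0,8.8],[-6.5,-15.8,0,0,8.8]]])

```text
clock: 8.0
tool_pos: [0.419, -0.3068, 0.1478]
tool_rot: [-1.566, 0.129, -0.13]
contact_force: [0.1, 0.9, -0.1]
opening: 0.0879
```

```bash
cat > disc.py <<'E'
# measure a bright disc nearest the expected spot in the wrist picture
from h import *
import sys
name,x,y,z,d=sys.argv[1],*map(float,sys.argv[2:6])
s,M=tool(); i=bot.camera_info('wrist'); im=bot.camera('wrist')[:,:,::-1].copy(); cv2.imwrite(f'pics/{name}.png',im)
hsv=cv2.cvtColor(im,cv2.COLOR_BGR2HSV)
e=proj(i,[[x,y,z]],True)[0]
m=cv2.inRange(hsv,(0,0,int(sys.argv[6]) if len(sys.argv)>6 else 165),(180,60,255))
best=None
for c in cv2.findContours(m,cv2.RETR_EXTERNAL,cv2.CHAIN_APPROX_NONE)[0]:
    if cv2.contourArea(c)<150: continue
    q=np.linalg.norm(c[:,0].mean(0)-e)
    if best is None or q<best[0]: best=(q,c)
c=best[1]
P=(onplane(i,c[:,0],z,True)-s['tool_pos'])*1000
ctr,(w,h),a=cv2.fitEllipse(P[:,:2].astype(np.float32)); r=cv2.minAreaRect(P[:,:2].astype(np.float32))
print('clock',s['clock'],'tool',s['tool_pos'].round(4),'open',round(s['opening'],4),'exp px',e.round(),'box',cv2.boundingRect(c))
print('disc centre minus tool, mm',np.round(ctr,1),'axes',round(w,1),round(h,1),'rect ctr',np.round(r[0],1),np.round(r[1],1))
E
python3 disc.py ring .4145 -.316 .020 .046
```

```text
clock 8.0 tool [ 0.419  -0.3068  0.1478] open 0.0879 exp px [254. 197.] box (229, 174, 50, 46)
disc centre minus tool, mm [-4.5 -9.2] axes 43.7 44.6 rect ctr [-4.7 -9.6] [43.8 43.6]
```

View pics/ring.png

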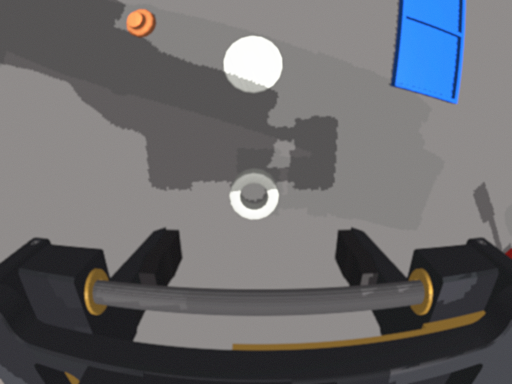

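Call:
send_rows(commands=[[[0,0,-4,0,8.8],[0,0,-8,0,8.8],[0,0,-11,0,8.8],[0,0,-12.2,0,8.8],[0,0,-12.4,0,8.8],[0,0,-12.4,0,8.8],[0,0,-12.4,0,3.6],[0,0,-12.4,0,3.6],[0,0,-12.4,0,3.6],[0,0,-12.4,0,3.6],[0,0,-12.4,0,3.6]]], force=30)

```text
clock: 9.43
tool_pos: [0.4175, -0.3075, 0.0238]
tool_rot: [-1.567, 0.131, -0.129]
contact_force: [-1.9, -0.4, 2.2]
opening: 0.0442
```

Call:
send_rows(commands=[[[0,0,0,0,6.5],[0,0,0,0,6.5],[0,0,0,0,6.5],[-0.15,-0.88,0,0,6.5],[-0.15,-0.88,0,0,6.5],[-0.15,-0.88,0,0,6.5],[-0.15,-0.88,0,0,3.6],[-0.15,-0.88,0,0,3.6],[-0.15,-0.88,0,0,3.6],[-0.15,-0.88,0,0,3.6]]])

```text
clock: 10.68
tool_pos: [0.4167, -0.3162, 0.0237]
tool_rot: [-1.567, 0.13, -0.129]
contact_force: [-0.8, 0.1, 0.2]
opening: 0.0448
```

Call:
send_rows(commands=[[[0,0,1,0,3.6],[0,0,4,0,3.6],[0,0,8,0,3.6],[0,0,10,0,3.6],[0,0,10,0,3.6]]])

```text
clock: 11.3
tool_pos: [0.4177, -0.3171, 0.1255]
tool_rot: [-1.569, 0.127, -0.132]
contact_force: [1.0, 1.1, -1.8]
opening: 0.0448
```

```bash
python3 disc.py ring2 .4165 -.316 .12 .046; python3 - <<'E'
import cv2; im=cv2.imread('pics/ring2.png'); cv2.imwrite('pics/ring2c.png',cv2.resize(im[150:340,120:400],None,fx=2.5,fy=2.5))
E
```

```text
clock 11.3 tool [ 0.4177 -0.3171  0.1255] open 0.0448 exp px [254. 253.] box (217, 215, 83, 74)
disc centre minus tool, mm [ 0.9 -0.4] axes 43.6 45.0 rect ctr [ 0.9 -0. ] [44.6 43.5]
```

View pics/ring2c.png

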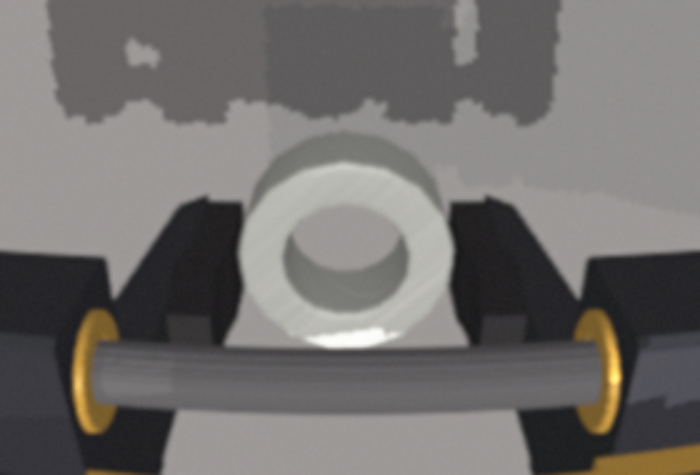

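Call:
send_rows(commands=[[[2,4.5,0,0,3.6],[4,9,0,0,3.6],[6.4,14,0,0,3.6],[8.7,19.2,0,0,3.6],[11,24.5,0,0,3.6],[13.4,29.8,0,0,3.6],[15.8,35,0,0,3.6],[18,40,0,0,3.6],[20,44.5,0,0,3.6],[21.6,48,0,0,3.6],[21.6,48,0,0,3.6],[21.6,48,0,0,3.6]]])

```text
clock: 12.85
tool_pos: [0.6317, 0.1622, 0.1223]
tool_rot: [-1.569, 0.132, -0.128]
contact_force: [0.0, -0.3, -1.8]
opening: 0.0454
```

```bash
cat > tray.py <<'E'
# blue tray outline in the wrist view: overlay of the expected compartments
from h import *
import math,sys
name,ox,oy,ang,ys=sys.argv[1],*map(float,sys.argv[2:5]),eval(sys.argv[5])
s,M=tool(); i=bot.camera_info('wrist'); im=bot.camera('wrist')[:,:,::-1].copy()
print(s['clock'],s['tool_pos'].round(4),round(s['opening'],4),s['contact_force'].round(1))
o=np.array([ox,oy]); a=math.radians(ang); Y=np.array([math.cos(a),math.sin(a)]); X=np.array([Y[1],-Y[0]])
b=cv2.inRange(cv2.cvtColor(im,cv2.COLOR_BGR2HSV),(100,120,40),(130,255,255))
e=proj(i,[np.r_[o,.011]],True)[0]
v,u=np.nonzero(b); P=onplane(i,np.c_[u,v],.011,True)[:,:2]-o
near=(np.abs(P@X)<.06)&(np.abs(P@Y)<len(ys)*.037+.06)
for lo in np.arange(-.11,.12,.02):   # left/right outer edges in slices along the tray
    k=near&(np.abs(P@Y-lo)<.004)
    if k.sum()>20: print('y',round(lo,2),'x edges',np.round([np.min((P@X)[k])*1e3,np.max((P@X)[k])*1e3],1))
for y in ys:
    q=[np.r_[o+X*(sx*.035)+Y*(y+sy*35)/1000,.011] for sx,sy in ((1,1),(1,-1),(-1,-1),(-1,1))]
    cv2.polylines(im,[proj(i,q,True).round().astype(int)],True,(0,255,255),1)
cv2.imwrite(f'pics/{name}.png',im)
E
python3 tray.py t2 .6318 .1638 80.64 "[74,0,-74]"
```

```text
12.85 [0.6317 0.1622 0.1223] 0.0454 [ 0.  -0.3 -1.8]
y -0.09 x edges [-35.8  42. ]
y -0.05 x edges [-18.6  20.1]
y -0.03 x edges [-36.1  42. ]
y -0.01 x edges [-35.9  41.1]
y 0.01 x edges [-35.9  41.9]
y 0.03 x edges [-35.9  41.7]
y 0.05 x edges [-36.1  41.3]
y 0.07 x edges [-36.3  41.6]
y 0.09 x edges [-36.   41.3]
y 0.11 x edges [-35.8  42. ]
```

Call:
send_rows(commands=[[[0.3,0.1,-3,0,3.6],[0.3,0.1,-6,0,3.6],[0.3,0.1,-8,0,3.6],[0.3,0.1,-9,0,3.6],[0.3,0.1,-9.2,0,3.6],[0.3,0.1,-9.2,0,3.6],[0.3,0.1,-9.2,0,3.6]]])

```text
clock: 13.78
tool_pos: [0.6365, 0.1648, 0.0327]
tool_rot: [-1.566, 0.128, -0.131]
contact_force: [-0.3, 0.7, -1.5]
opening: 0.0447
```

Call:
send_rows(commands=[[[-0.15,-0.1,-0.3,0,3.6],[-0.15,-0.1,-0.45,0,3.6],[-0.15,-0.1,-0.45,0,3.6]]])

```text
clock: 14.15
tool_pos: [0.6341, 0.1634, 0.0277]
tool_rot: [-1.567, 0.13, -0.129]
contact_force: [-1.9, -0.5, 4.5]
opening: 0.0451
```

Call:
send_rows(commands=[[[0,0,0,0,6.5],[0,0,0,0,6.5],[0,0,0.3,0,6.5],[0,0,4,0,7],[0,0,9,0,8],[-3,-5.2,12,0,8.8],[-6,-10.8,12,0,8.8],[-9,-16.4,12,0,8.8],[-12,-22,12,0,8.8],[-15,-27.2,12,0,8.8],[-18,-32.6,12,0,8.8],[-20,-36.2,12,0,8.8]]])

```text
clock: 15.65
tool_pos: [0.4328, -0.2011, 0.1475]
tool_rot: [-1.568, 0.131, -0.132]
contact_force: [0.2, 0.1, -0.1]
opening: 0.0879
```

```bash
python3 disc.py large .434 -.198 .016 .052
```

```text
clock 15.65 tool [ 0.4328 -0.2011  0.1475] open 0.0879 exp px [258. 182.] box (230, 156, 54, 53)
disc centre minus tool, mm [0.2 2.7] axes 49.7 50.8 rect ctr [0.1 2.8] [49.8 49.3]
```

Call:
send_rows(commands=[[[0,0.1,-3,0,8.8],[0,0.1,-6,0,8.8],[0,0.1,-9,0,8.8],[0,0.1,-9,0,8.8],[0,0.1,-9,0,8.8]]])

```text
clock: 16.32
tool_pos: [0.4348, -0.1975, 0.058]
tool_rot: [-1.567, 0.129, -0.13]
contact_force: [-0.3, -0.2, -0.0]
opening: 0.0878
```

Call:
send_rows(commands=[[[-0.2,-0.1,-2,0,8.8],[-0.2,-0.1,-3.3,0,8.8],[-0.2,-0.1,-3.5,0,8.8],[-0.2,-0.1,-3.5,0,8.8],[-0.2,-0.1,-3.5,0,4.2],[-0.2,-0.1,-3.5,0,4.2],[-0.2,-0.1,-3.5,0,4.2],[-0.2,-0.1,-3.5,0,4.2]]], force=30)

```text
clock: 17.32
tool_pos: [0.4323, -0.1984, 0.0223]
tool_rot: [-1.567, 0.13, -0.13]
contact_force: [-0.2, -0.2, 0.6]
opening: 0.0505
```

Call:
send_rows(commands=[[[0,0,1,0,4.2],[0,0,5,0,4.2],[2,3,10,0,4.2],[5,7.6,10,0,4.2],[8,12.2,10,0,4.2],[11,16.7,10,0,4.2],[14,21.3,10,0,4.2],[16.5,25.1,10,0,4.2],[18.5,28.1,10,0,4.2],[19,28.9,8,0,4.2],[19,28.9,5,0,4.2],[19,28.9,3,0,4.2]]])

```text
clock: 18.82
tool_pos: [0.6202, 0.0891, 0.0501]
tool_rot: [-1.569, 0.134, -0.127]
contact_force: [0.2, -0.8, -3.4]
opening: 0.051
```

Call:
send_rows(commands=[[[0.1,0.0,-0.5,0,4.2],[0.1,0,-1.3,0,4.2],[0.1,0.0,-1.8,0,4.2],[0.1,0.0,-1.8,0,4.2],[0.1,0.0,-1.8,0,4.2]]])

```text
clock: 19.45
tool_pos: [0.6237, 0.0907, 0.0347]
tool_rot: [-1.567, 0.129, -0.13]
contact_force: [0.3, 0.2, -3.2]
opening: 0.0507
```

Call:
send_rows(commands=[[[-0.1,0.0,-0.5,0,4.2],[-0.1,0,-0.75,0,4.2],[-0.1,0.0,-0.8,0,4.2],[-0.1,0.0,-0.8,0,4.2]]])

```text
clock: 19.95
tool_pos: [0.6221, 0.0907, 0.0264]
tool_rot: [-1.567, 0.13, -0.129]
contact_force: [-2.3, -0.3, 1.1]
opening: 0.0508
```

Call:
send_rows(commands=[[[0,0,0,0,6.5],[0,0,0,0,6.5],[0,0,0.3,0,6.5],[0,0,4,0,7],[0,0,9,0,7],[-3,1.6,12,0,7],[-8,4.2,12,-0.123,7],[-13,6.8,12,-0.123,7],[-17.6,9.3,12,-0.123,7],[-17.6,9.3,12,-0.123,7],[-17.6,9.3,12,-0.123,7]]])

```text
clock: 21.32
tool_pos: [0.4475, 0.1837, 0.1466]
tool_rot: [-1.558, 0.225, -0.228]
contact_force: [0.4, -0.3, -0.2]
opening: 0.0703
```

```bash
python3 disc.py anvil .4465 .184 .014 .046; python3 - <<'E'
import cv2
from cell import bot
a=cv2.imread('pics/anvil.png')[90:290,160:400]; t=bot.camera('top')[120:280,80:336,::-1]
cv2.imwrite('pics/cmp.png',cv2.hconcat([cv2.resize(a,(400,333)),cv2.resize(t,(400,333),fx=1,fy=1)]))
E
```

```text
clock 21.325 tool [0.4475 0.1837 0.1466] open 0.0703 exp px [256. 186.] box (233, 189, 46, 19)
disc centre minus tool, mm [-3.7 -9.2] axes 19.2 38.7 rect ctr [ -4.5 -11.5] [17.4 42.1]
```

View pics/cmp.png

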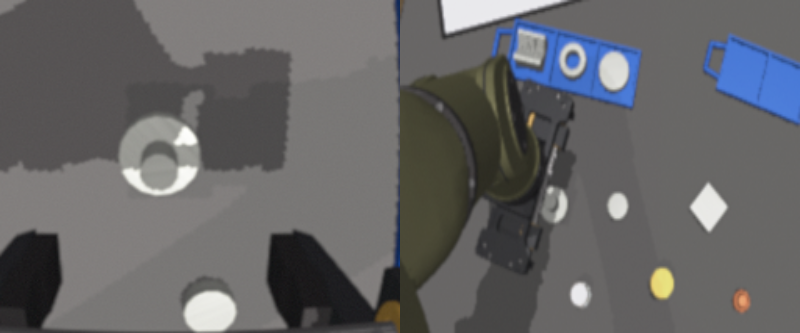

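Call:
send_rows(commands=[[[0,0.1,-4,0,7],[0,0.1,-8,0,7],[0,0.1,-10.2,0,7],[0,0.1,-10.9,0,7],[0,0.1,-11,0,7],[0,0.1,-11,0,7]]])

```text
clock: 22.18
tool_pos: [0.4471, 0.1846, 0.037]
tool_rot: [-1.558, 0.225, -0.228]
contact_force: [-0.8, 0.9, 0.3]
opening: 0.07
```

Call:
send_rows(commands=[[[0,0,-0.2,0,7],[0,0,-0.2,0,5],[0,0,-0.2,0,1.2],[0,0,-0.2,0,1.2],[0,0,-0.2,0,1.2],[0,0,-0.2,0,1.2],[0,0,-0.2,0,1.2],[0,0,-0.2,0,1.2]]], force=30)

```text
clock: 23.18
tool_pos: [0.4461, 0.1846, 0.0342]
tool_rot: [-1.559, 0.226, -0.226]
contact_force: [-0.7, 0.0, 0.6]
opening: 0.0195
```

Call:
send_rows(commands=[[[0,0,1,0,1.2],[0,0,5,0,1.2],[0.5,-1,10,0,1.2],[3,-5,11,0,1.2],[6,-10,11,0,1.2],[9,-15,11,0,1.2],[12,-20.2,11,0,1.2],[15,-25.2,11,0,1.2],[17.5,-29.5,11,0,1.2],[18.8,-31.8,11,0,1.2],[18.8,-31.8,11,0,1.2],[18.8,-31.8,11,0,1.2]]])

```text
clock: 24.68
tool_pos: [0.6334, -0.1316, 0.1441]
tool_rot: [-1.558, 0.226, -0.224]
contact_force: [0.3, 0.7, -1.5]
opening: 0.0189
```

```bash
python3 tray.py t3 .6234 -.1689 73.55 "[37,-37]"
```

```text
24.675 [ 0.6334 -0.1316  0.1441] 0.0189 [ 0.3  0.7 -1.5]
y -0.07 x edges [-25.1  24.5]
y 0.01 x edges [-38.7  39.2]
y 0.03 x edges [-38.1  39.4]
y 0.05 x edges [-38.3  39.4]
y 0.07 x edges [-38.5  39.5]
y 0.09 x edges [-23.5  23.7]
```

View pics/t3.png

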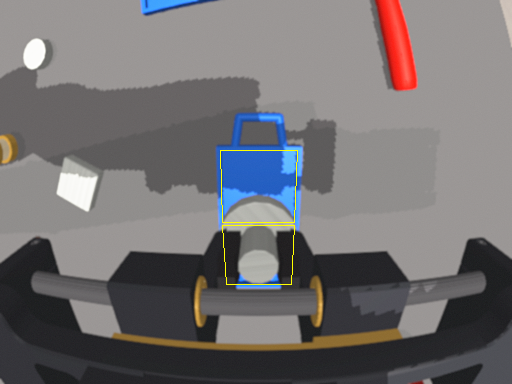

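Call:
send_rows(commands=[[[0,0,-3,0,1.2],[0,0,-6,0,1.2],[0,0,-8.5,0,1.2],[0,0,-9.5,0,1.2],[0,0,-10,0,1.2],[0,0,-10,0,1.2],[0,0,-10,0,1.2]]])

```text
clock: 25.6
tool_pos: [0.635, -0.1335, 0.0452]
tool_rot: [-1.559, 0.225, -0.227]
contact_force: [0.7, -0.3, -1.9]
opening: 0.0192
```

Call:
send_rows(commands=[[[-0.1,0,-0.4,0,1.2],[-0.1,0,-0.65,0,1.2],[-0.1,0,-0.7,0,1.2],[-0.1,0,-0.7,0,1.2]]])

```text
clock: 26.1
tool_pos: [0.6332, -0.1334, 0.0382]
tool_rot: [-1.559, 0.226, -0.226]
contact_force: [-2.4, 0.5, 5.8]
opening: 0.0192
```

Call:
send_rows(commands=[[[0,0,0,0,5],[0,0,0,0,5],[0,0,0,0,5],[0,0,4,0,6],[0,0,8,0,6],[-2,2.3,11,0,7],[-6,6.8,11,0,7],[-10,11.4,11,0,7],[-14,15.9,11,0,7],[-18.5,21,11,0,7],[-18.5,21,11,0,7],[-18.5,21,11,0,7]]])

```text
clock: 27.6
tool_pos: [0.4491, 0.0767, 0.1474]
tool_rot: [-1.559, 0.224, -0.226]
contact_force: [-0.4, -0.0, -0.2]
opening: 0.0696
```

```bash
python3 disc.py small .4483 .077 .016 .034
```

```text
clock 27.6 tool [0.4491 0.0767 0.1474] open 0.0696 exp px [256. 186.] box (239, 169, 34, 34)
disc centre minus tool, mm [-1.   0.6] axes 30.7 32.8 rect ctr [-1.2  0.5] [31.7 30.5]
```

Call:
send_rows(commands=[[[-0.1,0,-4,0,7],[-0.1,0,-8,0,7],[-0.1,0,-11,0,7],[-0.1,0,-12,0,7],[-0.1,0,-12.2,0,7],[-0.1,0,-12.2,0,7],[-0.1,0,-12.2,0,7]]])

```text
clock: 28.52
tool_pos: [0.4525, 0.0757, 0.0277]
tool_rot: [-1.561, 0.234, -0.226]
contact_force: [0.8, 1.1, 0.8]
opening: 0.0699
```

Call:
send_rows(commands=[[[0,0,0,0,7],[0,0,0,0,7]]])

```text
clock: 28.78
tool_pos: [0.4515, 0.0769, 0.0281]
tool_rot: [-1.561, 0.234, -0.224]
contact_force: [-0.4, -1.1, -0.3]
opening: 0.0703
```

```bash
python3 - <<'E'
from h import *
s,M=tool(); print(s['joint_pos'].round(3),M.round(4).tolist(),s['joint_efforts'].round(1),s['contact_force'],s['moment'])
a=bot.camera('wrist')[:,:,::-1]; b=bot.camera('side')[:,:,::-1]
cv2.imwrite('pics/s1.png',cv2.hconcat([cv2.resize(a,(400,300)),cv2.resize(b,(400,300))]))
E
```

```text
[-0.296  0.93   0.045  2.195 -1.     0.043  0.439] [[0.9578, -0.0061, 0.2874], [-0.2874, -0.001, 0.9578], [-0.0056, -1.0, -0.0028]] [  0.1 -47.3   2.1  -0.4  -0.    0.1  -0. ] [-0.42243166 -1.07072739 -0.2630131 ] [-0.05259662  0.02716531  0.01577634]
```

View pics/s1.png

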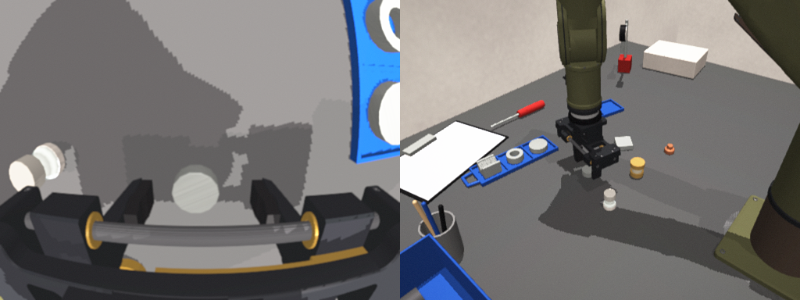

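Call:
send_rows(commands=[[[0,0,0,0,3],[0,0,0,0,3],[0,0,0,0,3],[0,0,0,0,3],[0.5,-0.1,0,0,3],[1,-0.3,0,0,3],[2,-0.6,0,0,3],[3,-0.9,0,0,3],[4,-1.2,0,0,3],[5,-1.5,0,0,3],[5,-1.5,0,0,3]]], force=6)

```text
clock: 30.25
tool_pos: [0.503, 0.0616, 0.0281]
tool_rot: [-1.562, 0.229, -0.224]
contact_force: [1.1, -1.4, -0.0]
opening: 0.0335
```

```bash
python3 -c "
from h import *
s,M=tool(); print(s['clock'],s['joint_pos'].round(3),M.round(4).tolist(),s['tool_pos'],s['opening'])"
```

```text
30.25 [-0.352  0.959  0.232  2.06  -0.939  0.234  0.421] [[0.9587, -0.0036, 0.2843], [-0.2843, -0.0025, 0.9587], [-0.0027, -1.0, -0.0034]] [0.50298736 0.0616394  0.02814719] 0.03345093233816025
```

Call:
send_rows(commands=[[[0,0,0,0,6],[0,0,0,0,6],[0,0,-0.2,0,6],[0,0,-0.5,0,6],[0,0,-0.5,0,6],[0,0,-0.5,0,6]]])

```text
clock: 31.0
tool_pos: [0.501, 0.0622, 0.023]
tool_rot: [-1.561, 0.231, -0.221]
contact_force: [0.1, -0.9, -0.1]
opening: 0.0603
```

```bash
python3 disc.py small2 .503 .0616 .016 .034 130; python3 -c "
from h import *
s,M=tool(); print(s['joint_pos'].round(3),M.round(4).tolist(),s['contact_force'])
im=cv2.imread('pics/small2.png'); cv2.imwrite('pics/small2c.png',im[160:340,130:390])"
```

```text
clock 31.0 tool [0.501  0.0622 0.023 ] open 0.0603 exp px [260. 253.] box (196, 201, 125, 88)
disc centre minus tool, mm [ 4.9 -5.8] axes 47.7 72.8 rect ctr [1.2 2.5] [52.8 71.3]
[-0.343  0.966  0.216  2.062 -0.94   0.22   0.423] [[0.9588, -0.0068, 0.2841], [-0.2841, -0.0012, 0.9588], [-0.0061, -1.0, -0.003]] [-0.95500844 -0.18280434 -0.18700148]
```

View pics/small2c.png

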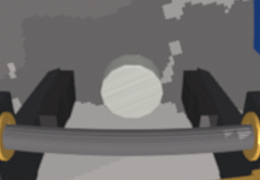

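Call:
send_rows(commands=[[[0,0,0,0,2.6],[0,0,0,0,2.6],[0,0,0,0,2.6],[0,0,0,0,2.6],[0,0,1,0,2.6],[0,0,4,0,2.6],[0,0,8,0,2.6],[2,-4.7,10,0,2.6],[4,-9.5,10,0,2.6],[6.1,-14.5,10,0,2.6],[8.2,-19.5,10,0,2.6],[10,-24,10,0,2.6]]], force=30)

```text
clock: 32.55
tool_pos: [0.6011, -0.1795, 0.1236]
tool_rot: [-1.561, 0.232, -0.221]
contact_force: [0.1, 1.5, -2.3]
opening: 0.0328
```

Call:
send_rows(commands=[[[1.2,-2.5,0,0,2.6],[1.2,-2.5,0,0,2.6],[1.2,-2.5,-4,0,2.6],[1.2,-2.5,-7,0,2.6],[1.2,-2.5,-8.5,0,2.6],[1.2,-2.5,-8.8,0,2.6],[1.2,-2.5,-8.8,0,2.6]]])

```text
clock: 33.42
tool_pos: [0.6135, -0.2027, 0.036]
tool_rot: [-1.561, 0.23, -0.222]
contact_force: [0.3, 0.8, -0.8]
opening: 0.0325
```

```bash
python3 tray.py t4 .6239 -.1687 73.55 "[37,-37]"; python3 -c "
from h import *
s,M=tool(); print(s['joint_pos'].round(3),M.round(4).tolist())"
```

```text
33.425 [ 0.6135 -0.2027  0.036 ] 0.0325 [ 0.3  0.8 -0.8]
y -0.07 x edges [-23.4  24.2]
y -0.05 x edges [-18.6  19.4]
y -0.03 x edges [-39.2  38.3]
y -0.01 x edges [-39.1  38.3]
y 0.01 x edges [-39.1  38.5]
y 0.03 x edges [-39.2  38.6]
y 0.05 x edges [-39.   38.7]
y 0.07 x edges [-38.8  38.5]
y 0.09 x edges [-23.4  22.7]
[ 0.018  1.064  0.445  1.633 -0.704  0.615  0.566] [[0.9589, -0.0051, 0.2838], [-0.2838, -0.0019, 0.9589], [-0.0044, -1.0, -0.0033]]
```

View pics/t4.png

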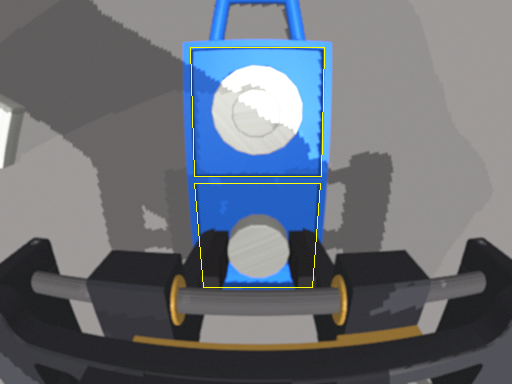

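Call:
send_rows(commands=[[[0,-0.1,-0.4,0,2.6],[0,-0.1,-0.7,0,2.6],[0,-0.1,-0.85,0,2.6],[0,-0.1,-0.85,0,2.6]]])

```text
clock: 33.98
tool_pos: [0.613, -0.2038, 0.0271]
tool_rot: [-1.561, 0.231, -0.221]
contact_force: [-0.8, 0.9, 4.2]
opening: 0.0327
```

Call:
send_rows(commands=[[[0,0,0,0,5.5],[0,0,0,0,5.5],[0,0,0.2,0,5.5],[0,0,3,0,6],[0,0,8,0,6],[0,0,14,0,6],[-4,-5,18,0,6],[-8,-10,20,0,6],[-11,-15,20,0,6],[-14,-19,20,0,6],[-15,-20,20,0,6],[-15,-20,20,0,6]]])

```text
clock: 35.48
tool_pos: [0.4624, -0.4042, 0.2266]
tool_rot: [-1.561, 0.233, -0.223]
contact_force: [0.2, 0.7, -0.1]
opening: 0.0602
```

```bash
python3 - <<'E'
from h import *
print(bot.state()['clock'],bot.state()['tool_pos'])
t=bot.camera('top')[:,:,::-1]; s=bot.camera('side')[:,:,::-1]
a=cv2.resize(t[110:260,110:360],(780,468))[:, :]; b=cv2.resize(s[110:260,70:330],(400,231))
cv2.imwrite('pics/f.png',cv2.vconcat([cv2.resize(a,(580,348)),cv2.resize(s[110:250,60:320],(580,250))]))
E
```

```text
35.475 [ 0.46241164 -0.4041935   0.22660597]
```

View pics/f.png

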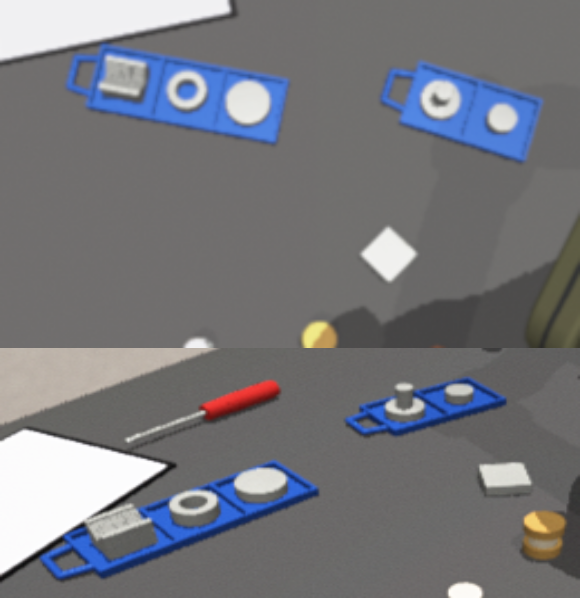

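```bash
python3 -c "
from cell import bot
print(bot.job_done())"
```

```text
the job is handed in; nothing more can be done
None
```

Both kits are made up, and I handed the job in at about 35.5 s on the robot's clock, well inside the 115 s limit.

- **Order and places:** I placed them in the order asked. In the long tray, counting from the handle, are the V-block, the ring gauge and the large round block. In the short tray, the spot anvil is at the handle end with its pillar up, and the small round block is in the other compartment.
- **Last checks:** The final top and side pictures show all five pieces standing flat inside their compartments. The square block is at the same pixel as at the start (about 277, 219), and the gripper was clear of everything.

Three things did not go as planned:
- **Ring gauge:** the first grip was about 9 mm off centre, so I opened the gripper on the bench, moved it and gripped again.
- **Small round block:** it lay too close to the base for a full-depth grip, because joints 5 and 6 reached the edge of their ranges. The joint 5 reading was −1.000, exactly on its limit. I dragged the block about 5 cm outward with a light grip, then gripped it at full depth.
- **Calibration:** the top camera placed the trays 2 to 3 mm short in x compared with the wrist camera. I corrected for that after the V-block was down, so it sits about 2 mm off centre, well within its clearance.

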